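# Spacer and snap ring onto the sample mill's axle

### The arm

A 7-joint arm with a two-finger parallel gripper is mounted at the origin on the work surface. World frame = base frame: x ahead of the robot, y to its left, z up, the work surface at z = 0. Lengths are in m, angles in rad, forces in N, time in s.
With the tool pointing down it reaches from about 0.4 to 0.875 m from the base axis. Payload 19.3 kg.
Tool frame: the origin (TCP) lies midway between the tips of the shut fingers; the grasp point (between the pads) lies 19 mm behind it; z points along the fingers, y is the line along which they close (so a half turn about z gives the same grasp; the last joint's range is limited). The gripper opens to 85 mm and grips with 20 to 120 N. Pads are 22 mm wide; open, the fingers measure 114 mm over their backs; the gripper's body (76 mm by 85 mm) begins 54 mm behind the grasp point. The pads swing forward as they close: fully open they stand 13 mm farther back than shut.
Start: joints at [1.15, 0.521, -0.036, 1.599, 0.021, 1.021, -0.113], TCP at [0.215, -0.587, 0.231] pointing down, gripper open.
Joint ranges: [-2.91, 2.91], [-0.3, 2.13], [-1.5, 1.42], [0.17, 2.43], [-1.26, 4.41], [0.16, 1.93], [-2.52, 2.52]. Speed limits (rad/s): [1.89, 1.89, 2.39, 2.39, 3.01, 3.01, 3.01].

### API

Orientations are given as [roll, pitch, yaw] about the fixed x, y, z axes, in that order (R = Rz(yaw) Ry(pitch) Rx(roll)).
In Python, from workcell import telemetry, grab_frame, calibration, bot, outline_of, landmark_of gives the robot as it stands. The module is installed in compiled form; this text tells all that it offers.
- The arm moves only by the shell command python3 -m inch 'ROWS' [FORCE]. ROWS is JSON, a list of rows, each a list of 7 numbers: the shift along the tool's x, y, z in m, then the turn, a rotation vector about the tool's x, y, z in rad, then the closure, from 0 (fully open) to 1 (shut). A call has 1 to 5 rows; each row shifts and turns the commanded pose from where the row before left it, along the tool's axes as they then stand; what a row does not reach is not made up. A row lasts 1/10 s, in which the tool goes at most 50 mm and 8.59 degrees, less where a joint would pass 70% of its speed; a pose out of reach is approached as far as the arm can. A call is refused whole if a number of a shift passes 0.05 or a number of a turn 0.15, either way. A call with a gripper value outside its range is refused whole. The fingers move at their own pace and stop on an object; FORCE is the grip in N (left out, the last holds). Time passes only in rows, so rows that do not move let the fingers close. It gives the time, the measured TCP pose, the force, the opening and the grip force at its end, in the units of the state.
- telemetry.observe(): the state, without advancing time (a new reading comes with each control period).
- grab_frame(name): name is "scene" or "top" or "wrist"; returns the picture (480x640x3 uint8, red, green, blue); there is no depth.
- calibration(name): a dict with "fovy" (degrees; the focal length in pixels is half the picture's height over the tangent of half this angle, whatever the lens; pixels are square), "cx", "cy" (the principal point, pixels), "pose" (4x4, takes a point from camera to world coordinates). Camera axes: x right, y down, z forward; pixel columns grow to the right and rows downward; lengths in m; the calibration is good to about 2 mm. The wrist camera is an equidistant fisheye: a pixel r from the principal point sees the ray r / f radians off the axis. A picture is of the moment at which its call begins: read the wrist's pose just before it. calibration takes no time and is no camera call; for the wrist camera it gives the pose at the moment of the call.
- bot.job_done(): hands the job in; it is judged then, once.
Trained networks look in the newest picture that a camera, given by its name, has taken for a name from the list of things; names that differ only in an ending like _2 or _b are one class to them, and where a whole thing is asked for, a point or a joint stands for the part that bears it (a point fixed in the world has none). Each returns a list of dicts, best first, with "score" (0 to 1); they miss things now and then, are a little off and sometimes report something else, mostly with a low value. They report only what shows in the picture. A call takes as long as a camera call. They do not tell look-alikes from the thing itself.
- outline_of(label, camera): "region" (480x640 bool, what is visible of it) and "rect" ([left, top, right, bottom] in pixels, round what is visible of it).
- landmark_of(label, camera): "xy" ([column, row] in pixels: a listed point, or the origin of a listed thing).
The state is a dict: "clock": time; "qpos": joint angles; "qd": joint speeds; "joint_efforts": joint torques, N m; "position": TCP position; "tool_rot": TCP orientation; "force": force on the tool from outside, world axes, zero at the start; "moment": the same for the moment, N m; "grip_width": finger opening in m; "finger_force": force on a finger pad.
Only numpy, scipy, OpenCV 4.12 (cv2) and the standard library are available. Lean on these libraries where they do the work, as an engineer would, in place of code of your own. Each camera call takes 0.05 s, during which the arm holds its last target. There are 200 camera calls.

### The job

Thread the loose aluminium spacer onto the sample mill's upright axle stub until it sits fully home and let go of it; then lift the snap-ring pliers out of their stand, squeeze the handles all the way so that the ring on their tips is spread, and slide the ring from above over the stub down to the groove just above the spacer. Finish while holding: keep the pliers upright in the gripper and the ring spread, centred on the stub and level with the groove, carried by the gripper and not resting on the spacer or the mill. Leave the other things on the bench where they are.

Things in the scene. Friction and masses are not known exactly. Their poses are not given: they have to be found in the camera images.
- spacer_center (a point): Centre (half-way up, on the axis) of the plain aluminium spacer collar lying flat on the bench: outer diameter 48 mm, bore 30 mm, 22 mm tall; loose, about 0.1 kg. Its z axis is the bore axis.
- stub_seat (a point): Point on the axle stub's axis at the seat (flat steel disc, 68 mm diameter), 60 mm above the bench, where the spacer's underside belongs: seated, the spacer's centre is 11 mm above this point. The steel stub stands upright here: 26 mm diameter, its top 53 mm above the seat, the top 5 mm tapered to 20 mm. z up.
- stub_groove (a point): Middle of the snap-ring groove on the stub's axis, 26.5 mm above the seat and 26.5 mm below the stub's top. The groove (neck 21 mm diameter, 9 mm tall) begins 22 mm above the seat, flush with the seated spacer's top face; above it the stub is 26 mm diameter again. z up.
- pliers_grip (a point): Point midway between the pliers' two black upright handles (at +y and -y), where to grip them. They rise from 40 mm below it to 30 mm above, 14 mm wide in x. Over their outer faces here: about 49 mm relaxed (60 at their tops), 32 mm when fully squeezed, faces then parallel. Squeezing along y spreads the ring; springs: 6 N per handle, 9 N at the stop; firmer grip is harmless.
- ring_center (a point): Centre of the steel snap ring fixed on the pliers' tips: 19 mm along the pliers' +x and 93 mm below pliers_grip. It lies level, 3 mm thick. Spread fully it is round, 32 mm inside, 40 mm outside, with a gap towards the pliers; relaxed it is about 23 mm wide inside and does not pass the stub. Goes on only from above, turned any way about the stub.
- left_handle (a joint): Angle of the left (+y) handle, the other handle moves with it: 0 = relaxed, 0.18 rad = squeezed to the stop, ring fully spread.
- stand: Fixed pliers stand: base plate 100 x 90 x 8 mm (x from -38 to +62 mm) and two aluminium posts 36 (x) x 9 mm at y = +-31.5 mm, 78 mm tall, with 7 mm lips beside the crossbar. Origin under the posts' middle on the bench, z up; the pliers hang with their x and y axes along the stand's.
- tray: pleated white sample tray, about 120 x 95 x 28 mm; bystander, leave alone. Origin at its underside.
- phone: dark phone lying flat, 74 x 152 x 9 mm; bystander, leave alone. Origin at its underside.
- screwdriver: screwdriver with black handle, lying; bystander, leave alone. Origin at its underside.
- bushing: small steel bushing, 30 mm diameter, 16 mm tall, bore 14 mm: too narrow for the stub, not part of the job; bystander, leave alone. Origin at its underside.
- pliers: Centre of the pliers' steel crossbar (22 x 72 (y) x 10 mm), 48 mm below pliers_grip. The pliers hang upright (z up), ring down, with the bar on the stand's two posts, and lift straight up out of it. About 0.2 kg in all.
- spacer: The spacer's underside centre, 11 mm below spacer_center.
- mill: Fixed sample mill: squat round grey housing, 144 mm diameter, 55 mm tall, with the stub upright in its middle and a black motor box 48 mm tall on its +x side reaching 143 mm from the axis. Origin: underside, on the stub's axis. z up.
Things that resemble listed ones, but are neither listed nor needed, are in the scene too. Leave any blue look-alike of the pliers alone.

How it is judged:
By the outcome, as a careful person would: the job done as asked, in the order asked, and still so for the second after the job is handed in, while the arm keeps its last pose, push and grip.
It also fails if it takes over 58 s, if anything falls off the work surface, if the arm or the gripper's body presses on something with over 40 N, if the wrist force passes 120 N, or if a joint passes its speed limit or range.

## Working session

There is one attempt and no reset: what is moved stays moved. The work goes in short steps, Python scripts to look and compute and a shell command to move; the robot and the scene stay as the last step left them, time stands still between calls to the robot, and variables do not carry over. Pictures are saved under pics/ and viewed, at most 10 in all, crops included, and the job is handed in when it is done.

```bash
mkdir -p pics; cat > h.py <<'E'
import numpy as np, cv2
from scipy.spatial.transform import Rotation as R
from workcell import telemetry, grab_frame, calibration, bot, outline_of, landmark_of
def snap(cam,name=None):
    c=calibration(cam); im=grab_frame(cam)
    if name: cv2.imwrite('pics/'+name,im[:,:,::-1])
    return im,c
def ray(c,cam,uv):
    f=240/np.tan(np.radians(c['fovy'])/2); d=np.array([uv[0]-c['cx'],uv[1]-c['cy']])
    if cam=='wrist':
        r=np.hypot(*d); t=r/f; v=np.array([*(d/max(r,1e-9)*np.sin(t)),np.cos(t)])
    else: v=np.array([*(d/f),1.]); v/=np.linalg.norm(v)
    P=np.array(c['pose']); return P[:3,3],P[:3,:3]@v
def atz(c,cam,uv,z):
    o,v=ray(c,cam,uv); return o+v*(z-o[2])/v[2]
def tri(rays):
    A=0;b=0
    for o,v in rays:
        M=np.eye(3)-np.outer(v,v); A=A+M; b=b+M@o
    return np.linalg.solve(A,b)
def proj(c,cam,p):
    f=240/np.tan(np.radians(c['fovy'])/2); P=np.array(c['pose']); q=P[:3,:3].T@(np.array(p)-P[:3,3])
    if cam=='wrist':
        t=np.arctan2(np.hypot(*q[:2]),q[2]); return q[:2]/np.hypot(*q[:2])*t*f+[c['cx'],c['cy']]
    return q[:2]/q[2]*f+[c['cx'],c['cy']]
E
python3 - <<'E'
from h import *
np.set_printoptions(precision=4,suppress=True)
s=telemetry.observe(); print(s['position'],s['tool_rot'],s['grip_width'],s['clock'])
H=dict(spacer_center=.011,stub_seat=.06,stub_groove=.0865,pliers_grip=.13,ring_center=.04,stand=0,pliers=.083,spacer=0,mill=0,bushing=0,screwdriver=0,phone=0,tray=0)
for cam in ['scene','top']:
    im,c=snap(cam,cam+'0.png'); print(cam,c['fovy'],np.array(c['pose'])[:3,3])
    for l,z in H.items():
        for d in landmark_of(l,cam)[:3]:
            if d['score']>.2: print(l,round(d['score'],2),np.round(d['xy']),atz(c,cam,d['xy'],z))
print(telemetry.observe()['clock'])
E
```

```text
[ 0.2146 -0.5866  0.2307] [-3.1404  0.0001  0.3508] 0.08567045895539635 0.0
scene 42.613205465925546 [ 0.8907 -0.3995  0.9984]
spacer_center 0.68 [252. 292.] [ 0.483  -0.0393  0.011 ]
spacer_center 0.67 [105. 326.] [ 0.3241 -0.2495  0.011 ]
stub_seat 0.55 [184. 369.] [ 0.5093 -0.2303  0.06  ]
stub_seat 0.34 [365. 180.] [0.5159 0.2652 0.06  ]
stub_groove 0.72 [181. 364.] [ 0.5099 -0.2327  0.0865]
pliers_grip 0.57 [369. 161.] [0.5259 0.2558 0.13  ]
pliers_grip 0.57 [408. 137.] [0.5503 0.3493 0.13  ]
pliers_grip 0.57 [256. 200.] [0.419  0.0596 0.13  ]
ring_center 0.88 [371. 194.] [0.5375 0.2581 0.04  ]
ring_center 0.76 [402. 175.] [0.561  0.3346 0.04  ]
stand 0.88 [364. 203.] [0.5255 0.2578 0.    ]
stand 0.43 [182. 366.] [ 0.4784 -0.2193  0.    ]
pliers 0.94 [368. 178.] [0.5281 0.2549 0.083 ]
pliers 0.94 [405. 152.] [0.5483 0.3541 0.083 ]
pliers 0.45 [365. 336.] [ 0.711  -0.0161  0.083 ]
spacer 0.98 [253. 295.] [ 0.4844 -0.0399  0.    ]
mill 0.27 [184. 370.] [ 0.4859 -0.2217  0.    ]
bushing 0.63 [255. 203.] [0.3522 0.1233 0.    ]
screwdriver 0.97 [223. 254.] [ 0.3809 -0.0066  0.    ]
s
[... 452 characters left out ...]
83 0.13  ]
pliers_grip 0.69 [159. 214.] [0.5395 0.3566 0.13  ]
ring_center 0.7 [230. 218.] [0.5377 0.2506 0.04  ]
ring_center 0.66 [179. 216.] [0.5448 0.3516 0.04  ]
stand 0.6 [233. 226.] [0.5263 0.2537 0.    ]
pliers 0.81 [224. 222.] [0.5261 0.2523 0.083 ]
pliers 0.72 [166. 216.] [0.5404 0.363  0.083 ]
pliers 0.69 [231. 216.] [0.5371 0.239  0.083 ]
spacer 0.89 [382. 246.] [ 0.4802 -0.0485  0.    ]
spacer 0.43 [480. 228.] [ 0.5131 -0.2473  0.    ]
mill 0.84 [473. 229.] [ 0.5125 -0.2325  0.    ]
bushing 0.46 [298. 313.] [0.3475 0.1229 0.    ]
screwdriver 0.67 [362. 298.] [ 0.3757 -0.0069  0.    ]
phone 0.95 [485. 329.] [ 0.3123 -0.2503  0.    ]
tray 0.81 [348. 144.] [0.6921 0.0149 0.    ]
1.4
```

View pics/scene0.png

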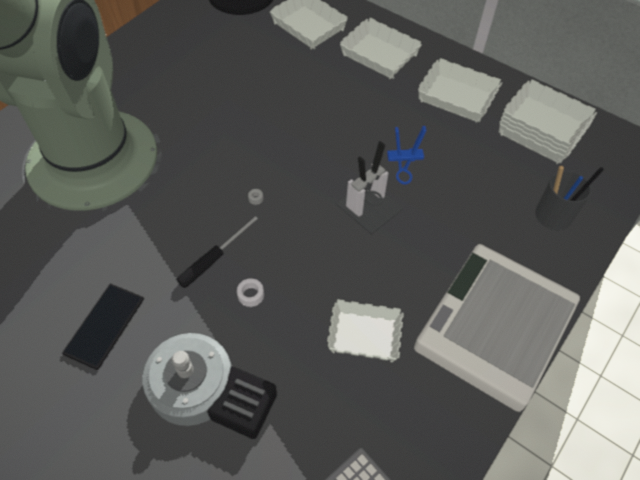

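View pics/top0.png

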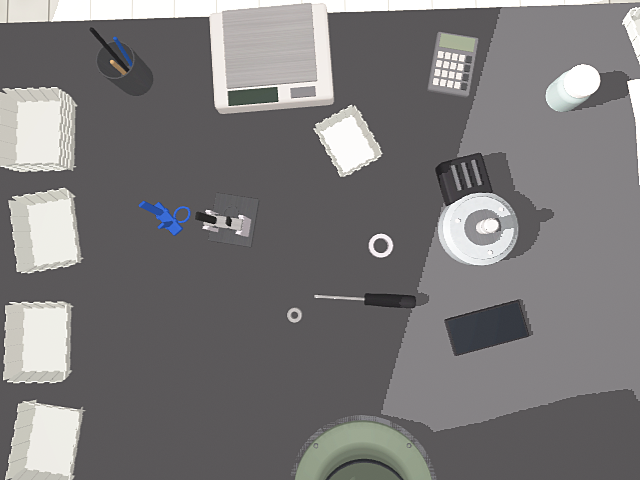

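The scene picture shows the spacer at (250,292), the stub at (182,362), the real black-handled pliers in their stand at (368,180), and the blue look-alike at (406,155). In the top picture they are at (380,246), (486,226), (222,221) and (165,216). The estimates from the two cameras agree to within about 1 cm, so I'm moving toward the spacer.

```bash
for i in 1 2; do :; done
python3 -m inch '[[0.0337,-0.0324,0,0,0,0,0],[0.0337,-0.0324,0,0,0,0,0],[0.0337,-0.0324,0,0,0,0,0],[0.0337,-0.0324,0,0,0,0,0],[0.0337,-0.0324,0,0,0,0,0]]'
python3 -m inch '[[0.0337,-0.0324,0,0,0,0,0],[0.0337,-0.0324,0,0,0,0,0],[0.0337,-0.0324,0,0,0,0,0],[0.0337,-0.0324,0,0,0,0,0],[0.0337,-0.0324,0,0,0,0,0]]'
python3 -m inch '[[0.0337,-0.0324,0,0,0,0,0],[0.0337,-0.0324,0,0,0,0,0],[0.0337,-0.0324,0,0,0,0,0],[0,0,0,0,0,0,0]]'
python3 - <<'E'
from h import *
np.set_printoptions(precision=4,suppress=True)
im,c=snap('wrist','w1.png'); s=telemetry.observe(); print(s['position'],s['tool_rot'],s['clock']); print(np.array(c['pose']),c['fovy'])
for l,z in dict(spacer_center=.011,spacer=0,stub_groove=.0865,stub_seat=.06).items():
  for d in landmark_of(l,'wrist')[:2]: print(l,d['score'],d['xy'],atz(c,'wrist',d['xy'],z))
for d in outline_of('spacer_center','wrist')[:2]:
  print(d['score'],d['rect']); m=d['region'].astype('uint8')
  cn=max(cv2.findContours(m,0,2)[0],key=cv2.contourArea); (u,v),a,b=cv2.fitEllipse(cn); print(u,v,a,atz(c,'wrist',(u,v),.016))
# stand yaw from top
im,c=snap('top')
for d in outline_of('stand','top')[:1]:
  m=d['region'].astype('uint8'); ys,xs=np.nonzero(m); print('stand',d['score'],d['rect'])
  cn=max(cv2.findContours(m,0,2)[0],key=cv2.contourArea)
  P=np.array([atz(c,'top',p[0],.008)[:2] for p in cn],'float32'); print(cv2.minAreaRect(P), cv2.boxPoints(cv2.minAreaRect(P)))
E
```

```text
clock: 1.9
position: [0.3178, -0.3752, 0.2315]
tool_rot: [3.141, -0.0, 0.351]
force: [1.4, -1.1, 1.1]
grip_width: 0.0853
finger_force: 0.0
clock: 2.4
position: [0.4205, -0.1652, 0.2316]
tool_rot: [3.141, -0.001, 0.351]
force: [0.3, -1.1, -0.4]
grip_width: 0.085
finger_force: 0.0
clock: 2.8
position: [0.4835, -0.035, 0.2315]
tool_rot: [-3.14, -0.002, 0.358]
force: [-0.6, -1.3, 0.3]
grip_width: 0.0854
finger_force: 0.0
[ 0.4823 -0.0381  0.2313] [-3.1409 -0.0006  0.3554] 2.85
[[ 0.35   -0.8897 -0.2932  0.5593]
 [-0.9368 -0.3329 -0.1082 -0.0079]
 [-0.0014  0.3125 -0.9499  0.3749]
 [ 0.      0.      0.      1.    ]] 65.70646984690485
spacer_center 0.56 [328.3, 215.5] [ 0.4798 -0.0488  0.011 ]
spacer_center 0.17 [89.6, 90.8] [0.5254 0.245  0.011 ]
spacer 0.85 [324.8, 213.0] [ 0.4786 -0.0456  0.    ]
spacer 0.2 [143.1, 268.9] [0.3436 0.1311 0.    ]
stub_groove 0.66 [523.3, 273.6] [ 0.5113 -0.2321  0.0865]
stub_seat 0.94 [513.1, 265.0] [ 0.5109 -0.2354  0.06  ]
0.87 [303.9, 191.2, 351.0, 238.0]
324.7351379394531 213.79864501953125 (47.93238830566406, 49.43577194213867) [ 0.4813 -0.0443  0.016 ]
stand 0.76 [208.0, 194.4, 258.8, 244.2]
((0.5398345589637756, 0.25646302103996277), (0.10331761837005615, 0.1005786582827568), 81.49253845214844) [[0.4825 0.2128]
 [0.5819 0.1979]
 [0.5972 0.3001]
 [0.4977 0.315 ]]
```

View pics/w1.png

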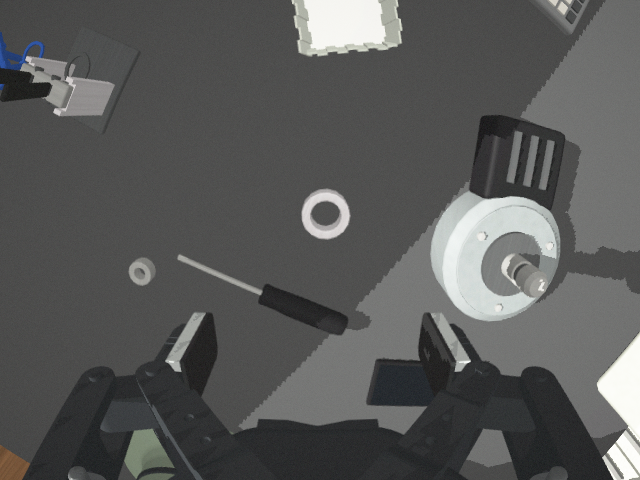

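The wrist view shows the spacer ring at (326,214), with the screwdriver and bushing clear of the fingers and the stub at (515,268). Next I descend partway and take a closer look.

```bash

python3 -m inch '[[-0.001,0.003,0.04,0,0,0,0],[0,0,0.04,0,0,0,0],[0,0,0.04,0,0,0,0],[0,0,0.02,0,0,0,0],[0,0,0,0,0,0,0]]'
python3 - <<'E'
from h import *
np.set_printoptions(precision=4,suppress=True)
im,c=snap('wrist'); s=telemetry.observe(); print(s['position'],s['tool_rot'],s['clock'])
yaw=s['tool_rot'][2]
for d in outline_of('spacer_center','wrist')[:1]:
  print(d['score'],d['rect']); m=d['region'].astype('uint8')
  cn=max(cv2.findContours(m,0,2)[0],key=cv2.contourArea)
  P=np.array([atz(c,'wrist',p[0],.022)[:2] for p in cn],'float32'); print(cv2.minEnclosingCircle(P),cv2.fitEllipse(P))
E
```

```text
clock: 3.7
position: [0.48, -0.0444, 0.0892]
tool_rot: [-3.14, 0.004, 0.35]
force: [0.1, 0.5, 0.8]
grip_width: 0.0853
finger_force: 0.0
[ 0.481  -0.0443  0.0909] [-3.1408  0.0018  0.3503] 3.75
0.84 [282.1, 214.5, 357.3, 294.6]
((0.48319339752197266, -0.04369531199336052), 0.026124168187379837) ((0.48329541087150574, -0.04400930553674698), (0.04618366062641144, 0.050954412668943405), 110.08963775634766)
```

```bash

python3 -m inch '[[0.0005,-0.0005,0.04,0,0,0,0],[0,0,0.03,0,0,0,0],[0,0,0.014,0,0,0,0],[0,0,0,0,0,0,0],[0,0,0,0,0,0,0.3]]' 30
python3 -m inch '[[0,0,0,0,0,0,0.8],[0,0,0,0,0,0,0.8],[0,0,0,0,0,0,0.8],[0,0,0,0,0,0,0.8],[0,0,0,0,0,0,0.8]]' 40
```

```text
clock: 4.3
position: [0.4827, -0.0435, 0.0087]
tool_rot: [3.141, -0.002, 0.35]
force: [-0.0, 0.2, 1.2]
grip_width: 0.073
finger_force: 0.0
clock: 4.8
position: [0.4827, -0.0435, 0.0089]
tool_rot: [3.141, -0.002, 0.351]
force: [-3.4, 0.3, 23.1]
grip_width: 0.0467
finger_force: 37.4
```

```bash

python3 -m inch '[[0,0,-0.03,0,0,0,0.8],[0,0,-0.04,0,0,0,0.8],[0,0,-0.045,0,0,0,0.8],[0,0,-0.025,0,0,0,0.8],[0,0,0,0,0,0,0.8]]' 40
python3 -m inch '[[-0.0176,0.0374,0,0,0,0,0.8],[-0.0176,0.0374,0,0,0,0,0.8],[-0.0176,0.0374,0,0,0,0,0.8],[-0.0176,0.0374,0,0,0,0,0.8],[-0.0176,0.0374,0,0,0,0,0.8]]' 40
python3 -m inch '[[0,0,0,0,0,0,0.8],[0,0,0,0,0,0,0.8]]' 40
python3 - <<'E'
from h import *
np.set_printoptions(precision=4,suppress=True)
im,c=snap('wrist','w2.png'); s=telemetry.observe(); print(s['position'],s['tool_rot'],s['clock'])
z0=s['position'][2]
for l,z in dict(spacer_center=z0+.002,stub_groove=.0865,stub_seat=.06,mill=0).items():
  for d in landmark_of(l,'wrist')[:2]: print(l,d['score'],d['xy'],atz(c,'wrist',d['xy'],z))
for d in outline_of('spacer_center','wrist')[:2]: print(d['score'],d['rect'])
E
```

```text
clock: 5.3
position: [0.4836, -0.0437, 0.1512]
tool_rot: [3.139, -0.006, 0.35]
force: [-0.4, -0.5, -1.9]
grip_width: 0.0465
finger_force: 41.7
clock: 5.8
position: [0.4628, -0.2508, 0.1472]
tool_rot: [-3.142, 0.0, 0.351]
force: [0.9, 0.9, -0.7]
grip_width: 0.0462
finger_force: 41.7
clock: 6.0
position: [0.4629, -0.2498, 0.1469]
tool_rot: [-3.141, 0.0, 0.349]
force: [-0.3, 0.7, -1.1]
grip_width: 0.0464
finger_force: 41.7
[ 0.4632 -0.2487  0.147 ] [-3.1409  0.0001  0.3507] 6.05
stub_groove 0.76 [317.2, 177.2] [ 0.5124 -0.2327  0.0865]
stub_seat 0.92 [313.3, 172.4] [ 0.511  -0.2306  0.06  ]
mill 0.71 [319.5, 163.4] [ 0.5119 -0.2347  0.    ]
0.74 [185.1, 325.4, 342.9, 404.0]
0.58 [265.2, 268.6, 374.8, 382.3]
```

View pics/w2.png

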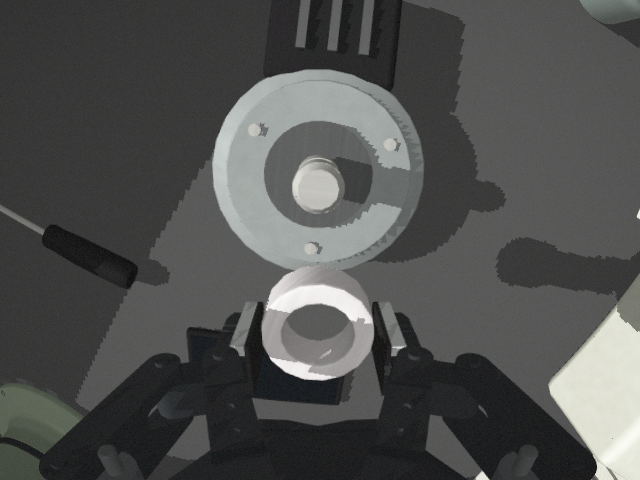

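The wrist view shows the spacer held level in the fingers at (318,325) and the stub top at (318,190), centred on the dark seat disc at (318,172). I'll fit circles to these edges to get the offset.

```bash
cat > fit.py <<'E'
from h import *
from scipy.optimize import minimize
def circ(c,p,r,z,n=180,a0=0,a1=2*np.pi):
    t=np.linspace(a0,a1,n); return np.array([proj(c,'wrist',(p[0]+r*np.cos(a),p[1]+r*np.sin(a),z)) for a in t])
def fitcircle(im,c,p0,r,z,w=3e-3,step=5e-4,sgn=None):
    """max radial gradient of grey image round a projected circle"""
    g=cv2.GaussianBlur(cv2.cvtColor(im,cv2.COLOR_RGB2GRAY),(0,0),1).astype('float32')
    S=lambda q:cv2.remap(g,q[:,0].astype('float32')[None],q[:,1].astype('float32')[None],1)[0]
    best=[]
    for dx in np.arange(-w,w+1e-9,step):
        for dy in np.arange(-w,w+1e-9,step):
            p=(p0[0]+dx,p0[1]+dy); d=S(circ(c,p,r+5e-4,z))-S(circ(c,p,r-5e-4,z))
            best.append((np.mean(np.clip(np.abs(d) if sgn is None else sgn*d,0,30)),*p))
    return max(best)
E
python3 - <<'E'
from fit import *
np.set_printoptions(precision=4,suppress=True)
im,c=snap('wrist'); s=telemetry.observe(); p=np.array(s['position']); print(p,s['tool_rot'])
for r,z,n in((.034,.06,'seat'),(.01,.113,'tip'),(.013,.108,'shoulder'),(.072,.055,'housing')): print(n,fitcircle(im,c,(.5115,-.2325),r,z,5e-3))
for h in(.009,.011,.013,.015,.017): print(h,fitcircle(im,c,p,.024,p[2]+h,4e-3),fitcircle(im,c,p,.015,p[2]+h,4e-3))
o=im.copy()
for q,r,z in(((.5115,-.2325),.034,.06),((.5115,-.2325),.010,.113),(p,.024,p[2]+.0133),(p,.015,p[2]+.0133)):
  cv2.polylines(o,[np.round(circ(c,q,r,z)*8).astype(int)],True,(255,0,0),1,cv2.LINE_AA,3)
cv2.imwrite('pics/w3.png',cv2.resize(o[100:400,160:480,::-1],None,fx=2,fy=2))
E
```

```text
[ 0.4637 -0.2485  0.1474] [-3.1416 -0.0001  0.352 ]
seat (np.float32(22.843744), np.float64(0.5105), np.float64(-0.234))
tip (np.float32(21.474941), np.float64(0.5105), np.float64(-0.234))
shoulder (np.float32(23.628027), np.float64(0.5125), np.float64(-0.2325))
housing (np.float32(11.75983), np.float64(0.5065), np.float64(-0.23500000000000001))
0.009 (np.float32(29.242655), np.float64(0.46018204539533575), np.float64(-0.25054375957123487)) (np.float32(20.863466), np.float64(0.45968204539533575), np.float64(-0.25054375957123487))
0.011 (np.float32(29.34745), np.float64(0.46068204539533575), np.float64(-0.25004375957123487)) (np.float32(23.280886), np.float64(0.46068204539533575), np.float64(-0.25004375957123487))
0.013 (np.float32(27.841326), np.float64(0.46218204539533575), np.float64(-0.24954375957123487)) (np.float32(25.866493), np.float64(0.46218204539533575), np.float64(-0.25004375957123487))
0.015 (np.float32(21.877903), np.float64(0.46318204539533575), np.float64(-0.24904375957123487)) (np.float32(26.65906), np.float64(0.46368204539533575), np.float64(-0.24954375957123487))
0.017 (np.float32(17.737392), np.float64(0.46668204539533575), np.float64(-0.24904375957123487)) (np.float32(26.050217), np.float64(0.46518204539533575), np.float64(-0.24904375957123487))
```

View pics/w3.png

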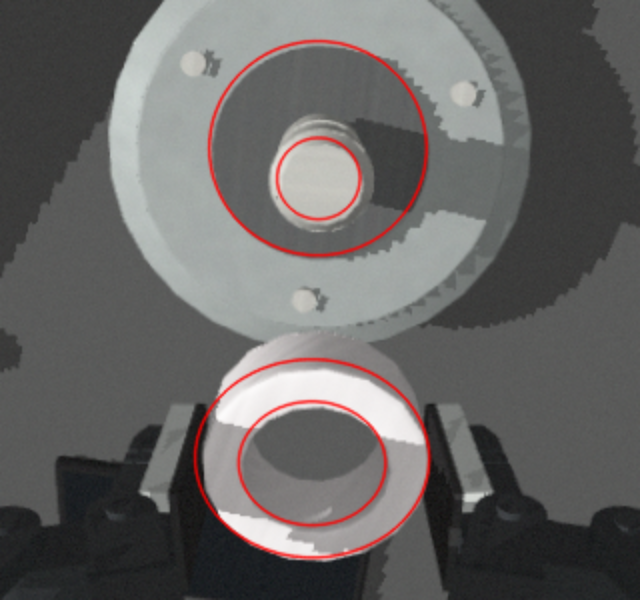

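```bash

python3 -m inch '[[0.026,0.0008,0,0,0,0,0.8],[0.0256,0.0008,0,0,0,0,0.8],[0,0,0.0125,0,0,0,0.8],[0,0,0.01,0,0,0,0.8],[0,0,0,0,0,0,0.8]]' 40
python3 - <<'E'
from fit import *
im,c=snap('wrist'); s=telemetry.observe(); p=np.array(s['position']); print(p,s['tool_rot'],s['force'])
for h in(.0125,.0135): print(fitcircle(im,c,p,.024,p[2]+h,4e-3,sgn=-1),fitcircle(im,c,p,.015,p[2]+h,4e-3))
print(fitcircle(im,c,(.511,-.2335),.01,.113,4e-3))
cv2.imwrite('pics/w4.png',cv2.resize(im[200:440,200:440,::-1],None,fx=2,fy=2))
E
```

```text
clock: 6.85
position: [0.5111, -0.2328, 0.1232]
tool_rot: [-3.14, 0.002, 0.351]
force: [-0.0, -0.3, -1.7]
grip_width: 0.047
finger_force: 41.7
[ 0.51143698 -0.23307126  0.12410891] [-3.14057501e+00  1.53401696e-03  3.50390991e-01] [-0.29021014 -0.71389358 -1.09619206]
(np.float32(27.060394), np.float64(0.5099369764064375), np.float64(-0.2340712585305888)) (np.float32(25.862125), np.float64(0.5099369764064375), np.float64(-0.2340712585305888))
(np.float32(24.014805), np.float64(0.5104369764064375), np.float64(-0.2335712585305888)) (np.float32(26.478315), np.float64(0.5104369764064375), np.float64(-0.2340712585305888))
(np.float32(11.76205), np.float64(0.514), np.float64(-0.23650000000000002))
```

View pics/w4.png

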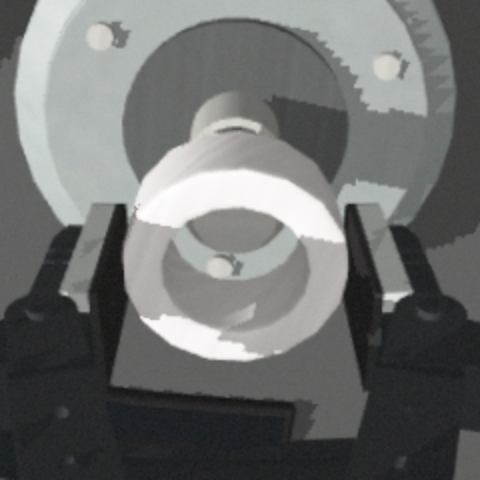

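The crop shows the stub tip shaded inside the bore, its lower arc at about (237,255), well centred with even gaps. I'm lowering the spacer slowly and watching the force.

```bash

python3 -m inch '[[0.0003,0,0.005,0,0,0,0.8],[0,0,0.005,0,0,0,0.8],[0,0,0.005,0,0,0,0.8],[0,0,0.005,0,0,0,0.8],[0,0,0,0,0,0,0.8]]' 40
```

```text
clock: 7.4
position: [0.5123, -0.2328, 0.104]
tool_rot: [-3.141, 0.001, 0.351]
force: [0.4, 0.7, -1.4]
grip_width: 0.0463
finger_force: 41.7
```

```bash

python3 -m inch '[[0,0,0.008,0,0,0,0.8],[0,0,0.008,0,0,0,0.8],[0,0,0.008,0,0,0,0.8],[0,0,0.004,0,0,0,0.8],[0,0,0,0,0,0,0.8]]' 40
python3 -m inch '[[0,0,0.003,0,0,0,0.8],[0,0,0.003,0,0,0,0.8],[0,0,0.001,0,0,0,0.8],[0,0,0,0,0,0,0.8]]' 40
```

```text
clock: 7.9
position: [0.5124, -0.2327, 0.076]
tool_rot: [-3.141, 0.001, 0.351]
force: [0.5, -0.3, -0.2]
grip_width: 0.0467
finger_force: 41.7
clock: 8.3
position: [0.5127, -0.2329, 0.0697]
tool_rot: [-3.142, 0.0, 0.351]
force: [-0.1, 0.0, -2.1]
grip_width: 0.0462
finger_force: 41.7
```

```bash

python3 -m inch '[[0,0,0.0015,0,0,0,0.8],[0,0,0,0,0,0,0.8],[0,0,0.001,0,0,0,0.8],[0,0,0,0,0,0,0.8]]' 40
```

```text
clock: 8.7
position: [0.513, -0.233, 0.0689]
tool_rot: [3.141, -0.0, 0.351]
force: [-9.3, 3.9, 32.3]
grip_width: 0.0461
finger_force: 44.6
```

Contact came at the expected seat height (TCP 0.069). Now I release and retreat straight up.

```bash

python3 -m inch '[[0,0,-0.001,0,0,0,0.8],[0,0,0,0,0,0,0],[0,0,0,0,0,0,0],[0,0,0,0,0,0,0],[0,0,0,0,0,0,0]]' 40
python3 -m inch '[[0,0,-0.03,0,0,0,0],[0,0,-0.04,0,0,0,0],[0,0,-0.05,0,0,0,0],[0,0,-0.05,0,0,0,0],[0,0,0,0,0,0,0]]' 40
python3 - <<'E'
from fit import *
im,c=snap('wrist'); s=telemetry.observe(); p=np.array(s['position']); print(p,s['tool_rot'],s['grip_width'])
for h in(.082,.085,.09): print(h,fitcircle(im,c,(.511,-.233),.024,h,4e-3,sgn=None))
print(fitcircle(im,c,(.511,-.2335),.01,.113,4e-3,sgn=-1),fitcircle(im,c,(.511,-.2335),.013,.108,4e-3))
cv2.imwrite('pics/w5.png',cv2.resize(im[130:370,200:440,::-1],None,fx=2,fy=2))
E
```

```text
clock: 9.2
position: [0.5127, -0.2329, 0.0682]
tool_rot: [-3.141, 0.0, 0.351]
force: [-0.2, -0.3, 0.4]
grip_width: 0.0851
finger_force: 0.0
clock: 9.7
position: [0.5152, -0.2337, 0.2445]
tool_rot: [3.136, -0.007, 0.35]
force: [0.4, 0.1, -0.5]
grip_width: 0.0855
finger_force: 0.0
[ 0.51397724 -0.23344818  0.24135478] [ 3.13785572 -0.00388832  0.35046346] 0.08518492774002417
0.082 (np.float32(28.329405), np.float64(0.5115000000000001), np.float64(-0.23450000000000001))
0.085 (np.float32(28.02672), np.float64(0.512), np.float64(-0.234))
0.09 (np.float32(26.081114), np.float64(0.514), np.float64(-0.233))
(np.float32(13.509142), np.float64(0.5105000000000001), np.float64(-0.2335)) (np.float32(18.007383), np.float64(0.509), np.float64(-0.2305))
```

View pics/w5.png

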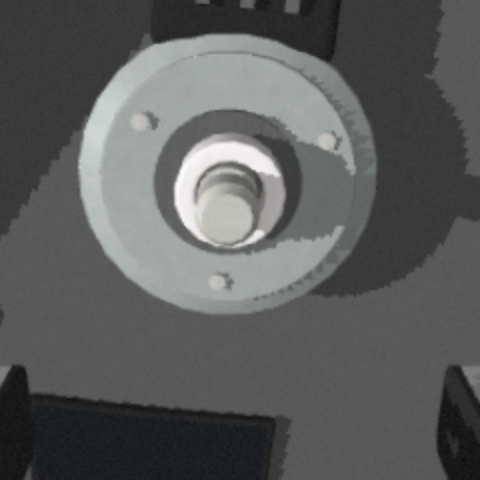

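The crop shows the spacer seated flat around the stub, centred in the dark disc at about (230,190) in the crop. Next I go to the pliers and turn the gripper to the stand's yaw of about -0.15 rad.

```bash

python3 -m inch '[[0,0,-0.02,0,0,0.125,0],[0,0,0,0,0,0.125,0],[0,0,0,0,0,0.125,0],[0,0,0,0,0,0.125,0],[0,0,0,0,0,0,0]]' 40
python3 -m inch '[[-0.0061,-0.0481,0,0,0,0,0],[-0.0061,-0.0481,0,0,0,0,0],[-0.0061,-0.0481,0,0,0,0,0],[-0.0061,-0.0481,0,0,0,0,0],[-0.0061,-0.0481,0,0,0,0,0]]'
python3 -m inch '[[-0.0061,-0.0481,0,0,0,0,0],[-0.0061,-0.0481,0,0,0,0,0],[-0.0061,-0.0481,0,0,0,0,0],[-0.0061,-0.0481,0,0,0,0,0],[-0.0061,-0.0481,0,0,0,0,0]]'
python3 -m inch '[[0,0,0,0,0,0,0],[0,0,0,0,0,0,0]]'
python3 - <<'E'
from fit import *
np.set_printoptions(precision=4,suppress=True)
im,c=snap('wrist','w6.png'); s=telemetry.observe(); p=np.array(s['position']); print(p,s['tool_rot'],s['clock'])
for l,z in dict(pliers_grip=.131,pliers=.083,ring_center=.038,stand=0).items():
  for d in landmark_of(l,'wrist')[:2]: print(l,d['score'],d['xy'],atz(c,'wrist',d['xy'],z))
for d in outline_of('stand','wrist')[:1]:
  m=d['region'].astype('uint8'); cn=max(cv2.findContours(m,0,2)[0],key=cv2.contourArea)
  P=np.array([atz(c,'wrist',q[0],.008)[:2] for q in cn],'float32'); print(d['score'],d['rect'],cv2.boxPoints(cv2.minAreaRect(P)))
E
```

```text
clock: 10.25
position: [0.5124, -0.2327, 0.2573]
tool_rot: [-3.141, 0.002, -0.151]
force: [-0.3, 0.7, 0.2]
grip_width: 0.0853
finger_force: 0.0
clock: 10.75
position: [0.5178, 0.0113, 0.2578]
tool_rot: [3.141, 0.001, -0.145]
force: [1.0, -0.6, 0.3]
grip_width: 0.0854
finger_force: 0.0
clock: 11.25
position: [0.5235, 0.2536, 0.2577]
tool_rot: [3.141, 0.001, -0.145]
force: [-0.1, -0.3, 0.6]
grip_width: 0.0856
finger_force: 0.0
clock: 11.45
position: [0.5234, 0.2528, 0.2573]
tool_rot: [3.141, 0.001, -0.144]
force: [0.4, -1.5, -0.7]
grip_width: 0.0856
finger_force: 0.0
[0.5238 0.2514 0.2575] [ 3.1406  0.0009 -0.1463] 11.5
pliers_grip 0.97 [176.4, 229.2] [0.544  0.3616 0.131 ]
pliers_grip 0.73 [527.8, 283.8] [0.4514 0.0715 0.131 ]
pliers 0.83 [194.2, 213.0] [0.5455 0.3618 0.083 ]
pliers 0.69 [314.4, 213.2] [0.5285 0.2537 0.083 ]
ring_center 0.83 [219.2, 190.6] [0.5557 0.3472 0.038 ]
ring_center 0.6 [315.7, 185.0] [0.546  0.2502 0.038 ]
stand 0.86 [313.8, 195.3] [0.5289 0.2549 0.    ]
0.61 [275.2, 139.1, 361.6, 235.6] [[0.5149 0.2095]
 [0.5821 0.1984]
 [0.5971 0.2893]
 [0.5298 0.3004]]
```

View pics/w6.png

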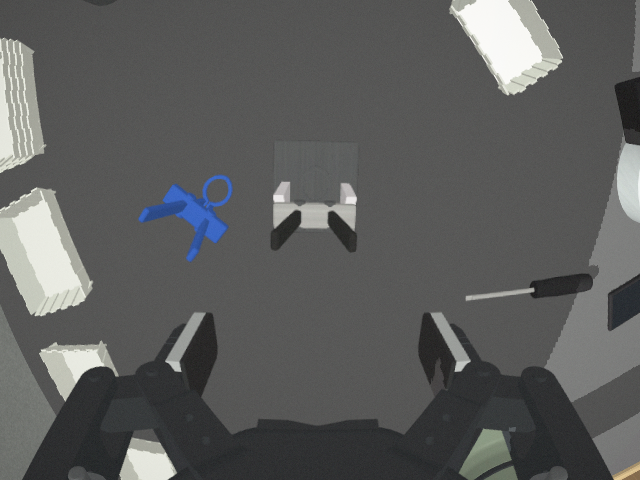

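The wrist view shows the black handles at (285,232) and (345,232) in the stand, square with the image, so the yaw is right. The blue look-alike at (190,215) is clear of the left finger. I'm centring and descending halfway.

```bash

python3 -m inch '[[0.0047,-0.0025,0,0,0,0.007,0],[0,0,0.035,0,0,0,0],[0,0,0.035,0,0,0,0],[0,0,0.01,0,0,0,0],[0,0,0,0,0,0,0]]'
python3 - <<'E'
from fit import *
np.set_printoptions(precision=4,suppress=True)
im,c=snap('wrist'); s=telemetry.observe(); p=np.array(s['position']); print(p,s['tool_rot'],s['clock'])
for l,z in dict(pliers_grip=.131,pliers=.083,ring_center=.038,stand=0).items():
  for d in landmark_of(l,'wrist')[:2]: print(l,d['score'],d['xy'],atz(c,'wrist',d['xy'],z))
cv2.imwrite('pics/w7.png',im[120:480,120:520,::-1])
E
```

```text
clock: 12.25
position: [0.5287, 0.2533, 0.1775]
tool_rot: [3.14, 0.002, -0.156]
force: [-0.3, -0.8, 0.5]
grip_width: 0.0853
finger_force: 0.0
[0.5293 0.2537 0.1789] [-3.1416  0.0001 -0.1564] 12.3
pliers_grip 0.82 [316.4, 281.3] [0.5255 0.2536 0.131 ]
pliers 0.85 [166.9, 242.7] [0.5492 0.3576 0.083 ]
ring_center 0.74 [317.6, 208.1] [0.5457 0.2495 0.038 ]
ring_center 0.58 [197.2, 214.5] [0.5568 0.3464 0.038 ]
stand 0.94 [315.2, 220.8] [0.5261 0.2547 0.    ]
```

View pics/w7.png

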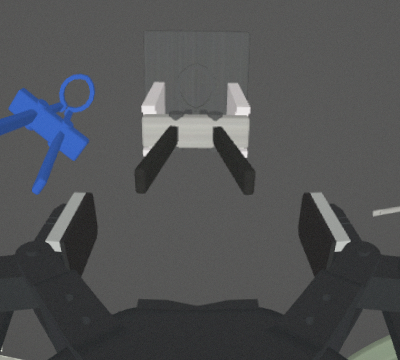

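The handles are at crop (155,158) and (235,158), centred between the open fingers, with the blue pliers clear. I'll descend and squeeze.

```bash

python3 -m inch '[[-0.0015,0.0003,0.03,0,0,0,0],[0,0,0.03,0,0,0,0],[0,0,0.008,0,0,0,0],[0,0,0,0,0,0,0],[0,0,0,0,0,0,0.3]]' 60
python3 -m inch '[[0,0,0,0,0,0,0.4],[0,0,0,0,0,0,0.6],[0,0,0,0,0,0,1],[0,0,0,0,0,0,1],[0,0,0,0,0,0,1]]' 60
python3 -m inch '[[0,0,0,0,0,0,1],[0,0,0,0,0,0,1],[0,0,0,0,0,0,1]]' 60
```

```text
clock: 13.0
position: [0.5281, 0.254, 0.1117]
tool_rot: [-3.141, -0.001, -0.156]
force: [-0.5, 0.5, 0.0]
grip_width: 0.0734
finger_force: 0.0
clock: 13.5
position: [0.5284, 0.2548, 0.1122]
tool_rot: [-3.139, -0.002, -0.156]
force: [-2.5, 1.9, 15.1]
grip_width: 0.0296
finger_force: 58.6
clock: 13.8
position: [0.5284, 0.2548, 0.1122]
tool_rot: [-3.139, -0.002, -0.156]
force: [-1.5, 3.1, 13.6]
grip_width: 0.0303
finger_force: 58.6
```

The handles are squeezed to the stop (opening 30 mm, 59 N). Next: lift straight up and carry to above the stub.

```bash

python3 -m inch '[[0,0,-0.015,0,0,0,1],[0,0,-0.025,0,0,0,1],[0,0,-0.03,0,0,0,1],[0,0,-0.03,0,0,0,1],[0,0,-0.015,0,0,0,1]]' 60
python3 -m inch '[[0.002,0.025,0,0,0,0,1],[0.004,0.048,0,0,0,0,1],[0.004,0.048,0,0,0,0,1],[0.004,0.048,0,0,0,0,1],[0.004,0.048,0,0,0,0,1]]' 60
python3 -m inch '[[0.004,0.048,0,0,0,0,1],[0.004,0.048,0,0,0,0,1],[0.004,0.048,0,0,0,0,1],[0.004,0.048,0,0,0,0,1],[0.004,0.048,0,0,0,0,1]]' 60
python3 -m inch '[[0.002,0.0275,0,0,0,0,1],[0,0,0,0,0,0,1],[0,0,0,0,0,0,1],[0,0,0,0,0,0,1]]' 60
python3 - <<'E'
from fit import *
np.set_printoptions(precision=4,suppress=True)
im,c=snap('wrist','w8.png'); s=telemetry.observe(); p=np.array(s['position']); print(p,s['tool_rot'],s['clock'],s['force'],s['grip_width'])
y=s['tool_rot'][2]; q=p[:2]+.019*np.array([np.cos(y),np.sin(y)]); print('pred ring',q)
for h in(-.07,-.072,-.074,-.076,-.078): print(h,fitcircle(im,c,q,.016,p[2]+h+.0015,5e-3),fitcircle(im,c,q,.020,p[2]+h+.0015,5e-3))
print('tip',fitcircle(im,c,(.511,-.2335),.01,.113,4e-3))
for l,z in dict(stub_groove=.0865,stub_seat=.06,ring_center=p[2]-.074).items():
  for d in landmark_of(l,'wrist')[:2]: print(l,d['score'],d['xy'],atz(c,'wrist',d['xy'],z))
E
```

```text
clock: 14.3
position: [0.528, 0.2537, 0.229]
tool_rot: [-3.14, -0.003, -0.156]
force: [0.6, 0.9, -2.1]
grip_width: 0.0297
finger_force: 60.6
clock: 14.8
position: [0.5109, 0.0344, 0.2265]
tool_rot: [-3.142, -0.001, -0.156]
force: [2.1, 0.6, -1.5]
grip_width: 0.0295
finger_force: 60.6
clock: 15.3
position: [0.4933, -0.2058, 0.2266]
tool_rot: [3.142, -0.001, -0.156]
force: [1.9, 0.1, -2.3]
grip_width: 0.0294
finger_force: 60.6
clock: 15.7
position: [0.4917, -0.2302, 0.2259]
tool_rot: [-3.141, -0.0, -0.155]
force: [0.6, -0.1, -1.2]
grip_width: 0.0298
finger_force: 60.6
[ 0.4918 -0.2301  0.2258] [-3.1412 -0.0004 -0.1546] 15.75 [ 0.029  -0.0277 -2.3055] 0.02956769473134271
pred ring [ 0.5106 -0.233 ]
-0.07 (np.float32(23.249723), np.float64(0.510618266756144), np.float64(-0.2340407200771336)) (np.float32(20.364025), np.float64(0.510618266756144), np.float64(-0.2340407200771336))
-0.072 (np.float32(23.496044), np.float64(0.5101182667561439), np.float64(-0.2340407200771336)) (np.float32(20.169249), np.float64(0.5101182667561439), np.float64(-0.2340407200771336))
-0.074 (np.float32(23.513298), np.float64(0.5091182667561439), np.float64(-0.2340407200771336)) (np.float32(19.64872), np.float64(0.509618266756144), np.float64(-0.2340407200771336))
-0.076 (np.float32(23.475803), np.float64(0.508618266756144), np.float64(-0.2340407200771336)) (np.float32(18.553028), np.float64(0.5091182667561439), np.float64(-0.2340407200771336))
-0.078 (np.float32(23.39421), np.float64(0.5081182667561439), np.float64(-0.2340407200771336)) (np.float32(17.02099), np.float64(0.508618266756144), np.float64(-0.2340407200771336))
tip (np.float32(22.537333), np.float64(0.507), np.float64(-0.2335))
stub_groove 0.71 [315.8, 205.4] [ 0.5114 -0.2328  0.0865]
stub_seat 0.87 [317.3, 199.9] [ 0.5103 -0.2338  0.06  ]
```

View pics/w8.png

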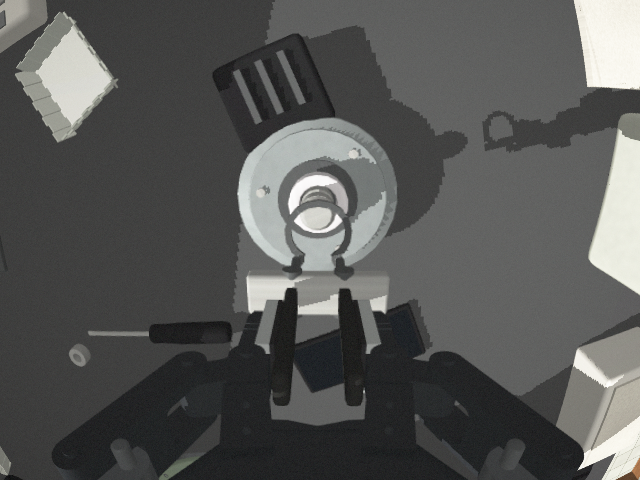

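The wrist view shows the pliers upright and the ring spread round at (318,233). The stub tip at (317,210) sits below it as expected from parallax. I'm lowering to just above the tip and re-measuring.

```bash

python3 -m inch '[[0.001,0,0.01,0,0,0,1],[0,0,0.01,0,0,0,1],[0,0,0.009,0,0,0,1],[0,0,0,0,0,0,1],[0,0,0,0,0,0,1]]' 60
python3 - <<'E'
from fit import *
np.set_printoptions(precision=4,suppress=True)
im,c=snap('wrist'); s=telemetry.observe(); p=np.array(s['position']); print(p,s['tool_rot'],s['clock'],s['force'],s['grip_width'])
y=s['tool_rot'][2]; q=p[:2]+.019*np.array([np.cos(y),np.sin(y)]); print('pred ring',q)
for h in(-.072,-.074): print(h,fitcircle(im,c,q,.016,p[2]+h+.0015,4e-3),fitcircle(im,c,q,.020,p[2]+h+.0015,4e-3))
print('tip',fitcircle(im,c,(.511,-.2335),.01,.113,3e-3))
o=im.copy()
for qq,r,z in(((.511,-.2336),.01,.113),((.511,-.2336),.016,p[2]-.0725),((.511,-.2336),.024,.082)):
  cv2.polylines(o,[np.round(circ(c,qq,r,z)*8).astype(int)],True,(255,0,0),1,cv2.LINE_AA,3)
cv2.imwrite('pics/w9.png',cv2.resize(o[150:310,220:420,::-1],None,fx=4,fy=3.75))
E
```

```text
clock: 16.4
position: [0.4924, -0.2314, 0.196]
tool_rot: [-3.141, 0.001, -0.156]
force: [0.2, 0.3, -1.4]
grip_width: 0.0297
finger_force: 60.6
[ 0.4926 -0.2315  0.1963] [-3.1415  0.0001 -0.1563] 16.45 [ 0.4649 -0.0559 -2.6342] 0.029738639551398705
pred ring [ 0.5114 -0.2344]
-0.072 (np.float32(20.634163), np.float64(0.5148750679516958), np.float64(-0.23493130195677392)) (np.float32(18.26518), np.float64(0.5108750679516959), np.float64(-0.23543130195677392))
-0.074 (np.float32(20.586252), np.float64(0.5143750679516959), np.float64(-0.23493130195677392)) (np.float32(17.847), np.float64(0.5103750679516958), np.float64(-0.23543130195677392))
tip (np.float32(24.853548), np.float64(0.5105000000000001), np.float64(-0.2335))
```

View pics/w9.png

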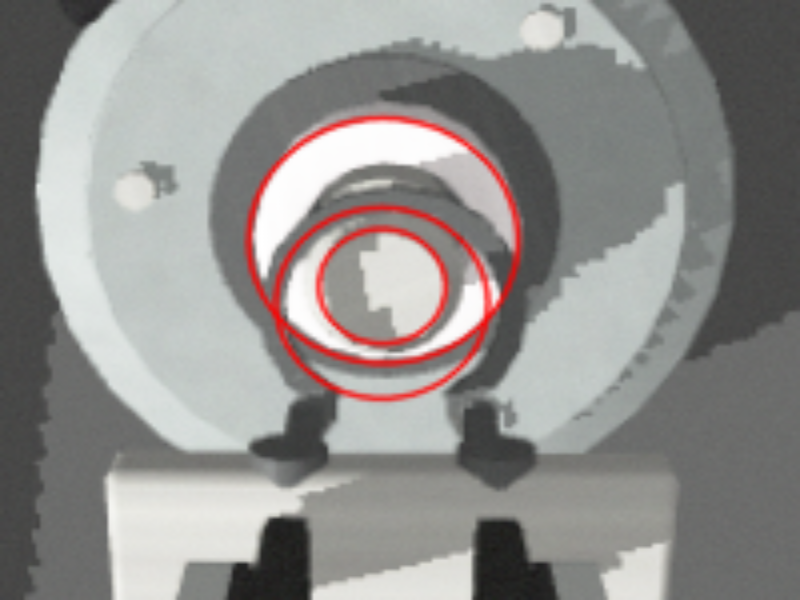

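The overlay shows the stub tip centred in the ring to within about 1 mm: ring centre at about (390,305), tip at (385,285). I'll trim by 1 mm in tool -y and lower the ring slowly.

```bash

python3 -m inch '[[0.0003,-0.001,0,0,0,0,1],[0,0,0.005,0,0,0,1],[0,0,0.005,0,0,0,1],[0,0,0.005,0,0,0,1],[0,0,0,0,0,0,1]]' 60
python3 -m inch '[[0,0,0.005,0,0,0,1],[0,0,0.005,0,0,0,1],[0,0,0.004,0,0,0,1],[0,0,0,0,0,0,1]]' 60
python3 - <<'E'
from fit import *
np.set_printoptions(precision=4,suppress=True)
im,c=snap('wrist'); s=telemetry.observe(); p=np.array(s['position']); print(p,s['tool_rot'],s['clock'],s['force'],s['grip_width'])
y=s['tool_rot'][2]; q=p[:2]+.019*np.array([np.cos(y),np.sin(y)]); print('pred ring',q)
for h in(-.072,-.074): print(h,fitcircle(im,c,q,.016,p[2]+h+.0015,3e-3),fitcircle(im,c,q,.020,p[2]+h+.0015,3e-3))
print('tip',fitcircle(im,c,(.511,-.2335),.01,.113,3e-3))
o=im.copy()
for qq,r,z in(((.511,-.2336),.01,.113),((.511,-.2336),.02,p[2]-.0725)):
  cv2.polylines(o,[np.round(circ(c,qq,r,z)*8).astype(int)],True,(255,0,0),1,cv2.LINE_AA,3)
cv2.imwrite('pics/w10.png',cv2.resize(o[150:310,220:420,::-1],None,fx=4,fy=3.75))
E
```

```text
clock: 16.95
position: [0.4926, -0.2304, 0.1804]
tool_rot: [-3.141, 0.001, -0.156]
force: [0.9, -0.6, -2.2]
grip_width: 0.0299
finger_force: 60.6
clock: 17.35
position: [0.4927, -0.2304, 0.1667]
tool_rot: [-3.141, 0.001, -0.156]
force: [-1.1, 0.1, -1.8]
grip_width: 0.0294
finger_force: 60.6
[ 0.4929 -0.2304  0.167 ] [-3.1414  0.0005 -0.1562] 17.4 [-0.4184 -0.0375 -2.3841] 0.029798500891438495
pred ring [ 0.5116 -0.2334]
-0.072 (np.float32(20.359505), np.float64(0.5101256079735318), np.float64(-0.23389843511662917)) (np.float32(23.602154), np.float64(0.5106256079735317), np.float64(-0.23439843511662917))
-0.074 (np.float32(20.015886), np.float64(0.5096256079735317), np.float64(-0.23389843511662917)) (np.float32(23.308973), np.float64(0.5101256079735318), np.float64(-0.23439843511662917))
tip (np.float32(17.262793), np.float64(0.5105000000000001), np.float64(-0.2335))
```

Ring and stub centres agree to about 0.5 mm and there is no contact force. Now the last 6 mm.

```bash

python3 -m inch '[[0.0002,-0.0004,0.003,0,0,0,1],[0,0,0.003,0,0,0,1],[0,0,0,0,0,0,1],[0,0,0,0,0,0,1],[0,0,0,0,0,0,1]]' 60
python3 - <<'E'
from fit import *
np.set_printoptions(precision=4,suppress=True)
im,c=snap('wrist'); s=telemetry.observe(); p=np.array(s['position']); print(p,s['tool_rot'],s['clock'],s['force'],s['moment'],s['grip_width'])
q=(.511,-.2335)
for h in(-.072,-.074): print(h,fitcircle(im,c,q,.016,p[2]+h+.0015,3e-3),fitcircle(im,c,q,.020,p[2]+h+.0015,3e-3))
print('tip',fitcircle(im,c,q,.01,.113,3e-3),'spacer',fitcircle(im,c,q,.024,.082,4e-3))
E
```

```text
clock: 17.9
position: [0.4933, -0.2301, 0.1614]
tool_rot: [-3.142, -0.0, -0.156]
force: [-0.3, -0.3, -3.6]
grip_width: 0.0293
finger_force: 60.6
[ 0.4933 -0.2302  0.1614] [ 3.1416 -0.0002 -0.1563] 17.95 [ 0.1034  0.1527 -1.3028] [-0.0061  0.0386  0.016 ] 0.029580455724955046
-0.072 (np.float32(17.675196), np.float64(0.509), np.float64(-0.234)) (np.float32(24.654459), np.float64(0.512), np.float64(-0.23450000000000001))
-0.074 (np.float32(17.49134), np.float64(0.5085000000000001), np.float64(-0.234)) (np.float32(24.516792), np.float64(0.511), np.float64(-0.23450000000000001))
tip (np.float32(16.529797), np.float64(0.5105000000000001), np.float64(-0.234)) spacer (np.float32(22.637022), np.float64(0.5135), np.float64(-0.23450000000000001))
```

```bash

python3 -m inch '[[-0.0003,0,0.0007,0,0,0,1],[0,0,0,0,0,0,1],[0,0,0,0,0,0,1]]' 60
python3 -c "
from workcell import bot; print(bot.job_done())"
```

```text
clock: 18.25
position: [0.493, -0.2301, 0.1606]
tool_rot: [-3.142, -0.0, -0.156]
force: [1.0, -0.9, -1.7]
grip_width: 0.0297
finger_force: 60.6
the job is handed in; nothing more can be done
None
```

I handed the job in at 18.3 s: the spacer is seated and released, and the pliers are held upright with the ring spread, centred to about 1 mm and level with the groove, with no contact force showing; the judge gave no verdict, and I viewed 11 pictures, one over the limit of 10.

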